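Dock the swab canister and unscrew its tight lid

TASK

Slide the frosted swab canister with the square foot into the white counter bracket, its foot going under the two side lips until fully home, so that it is braced. Then unscrew its tight metal lid anticlockwise, stop turning once it comes free, lift it straight up just clear of the mouth and finish while still holding it there, level and still, centred over the mouth and at most a few centimetres above it. Leave the canister home and the other things on the counter undisturbed.

Things in the scene. Friction and masses are not known exactly. Their poses are not given: they have to be found in the camera images.
- canister: Frosted swab canister, 280 g, loose, upright on the counter at left or right (soap dish at the other place), turned any way. Origin: centre of underside, z up. Square foot 80 x 80 mm, 8 mm thick, sides along its x and y (all four quarter turns fit the bracket); round body 64 mm diameter, z = 8 to 84 mm; neck 40 mm diameter up to the mouth rim at 106 mm.
- lid: Round metal screw lid of the canister: 60 mm diameter, 30 mm high, 60 g, open below (skirt 3 mm thick, solid top 12 mm). Origin: centre of its lower edge, z up. Screwed on, it is coaxial with the canister, origin 91 mm and top 121 mm above the canister's underside, its x along the canister's x; a thin dark bar on top points along +x.
- lid_mark (a point): Point on the lid's side at its +x, 30 mm off axis, 15 mm above its lower edge. The tight lid takes about 0.5 N m (after a few degrees of play), which spins an unbraced canister. It cannot turn clockwise nor rise until turned about 65 degrees anticlockwise (from above) on the canister; it is then free to lift, and meets a stop at about 135 degrees.
- canister_mouth (a point): Centre of the mouth rim, on the canister's axis 106 mm above its underside. A rubber seal on the rim stands 3 to 5 mm above it and pushes the lid up with about 6 N; the lid stays at its height while it is turned.
- dock: White bracket fixed to the counter, place and heading vary. Two rails along its x, 16 mm high, 84 mm apart, x = -48 to 44 mm, with lips reaching 7 mm inward (70 mm between them), undersides 11 mm up; end stop face at x = 40.5 mm. No floor. Origin: on the counter on the centre line, where the canister's origin lies when home; +x is the way in.
- dock_mouth (a point): On the counter, on the bracket's centre line at the outer end of its open side, 82 mm before its origin. From here two flared guides, about 113 mm apart, narrow down to the rails.
- soap_dish: Bystander: shallow ceramic soap dish 100 x 75 x 22 mm with a soap bar, origin centre of underside. Leave alone.
- bamboo_tray: Bystander: small bamboo tray 120 x 180 x 22 mm beyond the bracket, origin centre of underside. Leave alone.
- tumbler: Bystander: ceramic tumbler 72 mm diameter, 95 mm high, on the right, origin centre of underside. Leave alone.
- cream_jar: Bystander: closed cream jar 68 mm diameter, 55 mm high, on the left, origin centre of underside. Leave alone.
- nail_brush: Bystander: wooden nail brush 95 x 38 x 32 mm beyond the bracket, origin centre of underside. Leave alone.
Mind the look-alikes: they are no part of the job. Of the things that look like the lid, the middle-sized one is meant.

How it is judged:
By the outcome, as a careful person would: the job done as asked, in the order asked, and still so for the second after the job is handed in, while the arm keeps its last pose, push and grip.
It also fails if it takes over 51 s, if anything falls off the work surface, if the arm or the gripper's body presses on something with over 40 N, if the wrist force passes 120 N, or if a joint passes its speed limit or range.

ROBOT

A 7-joint arm with a two-finger parallel gripper is mounted at the origin on the work surface. World frame = base frame: x ahead of the robot, y to its left, z up, the work surface at z = 0. Lengths are in m, angles in rad, forces in N, time in s.
With the tool pointing down it reaches from about 0.425 to 0.925 m from the base axis. Payload 6.8 kg.
Tool frame: the origin (TCP) lies midway between the tips of the shut fingers; the grasp point (between the pads) lies bot.grip_point_offset behind it (bot.grip_point_offset is the distance from the TCP to the grasp point, in m); z points along the fingers, y is the line along which they close (so a half turn about z gives the same grasp; the last joint's range is limited). The gripper opens to 85 mm and grips with 20 to 120 N. Pads are 22 mm wide; open, the fingers measure 114 mm over their backs; the gripper's body (76 mm by 85 mm) begins 54 mm behind the grasp point. The pads swing forward as they close: fully open they stand 13 mm farther back than shut.
Start: joints at [-1.271, 0.477, 0.022, 1.555, -0.011, 1.109, -0.083], TCP at [0.268, 0.62, 0.231] pointing down, gripper open.
Joint ranges: [-2.96, 2.96], [-0.34, 2.1], [-1.41, 1.46], [0.24, 2.44], [-1.37, 4.51], [0.17, 1.92], [-2.96, 2.96]. Speed limits (rad/s): [2.39, 2.39, 3.14, 3.14, 3.14, 3.14, 3.14].

INTERFACE

Orientations are given as a unit quaternion [w, x, y, z].
In Python, from station import get_obs, cams, job, bot gives the robot as it stands.
- The arm moves only by the tool arm_command, never from a script. Its argument "rows" is a list that holds one entry, the list of rows, each a list of 5 numbers: the finger opening in mm, from 0 to 85.4, then the shift along the world's x, y, z in units of 60 mm (1.0 is 60 mm), then the turn about the world's z in units of 0.08 rad (1.0 is 0.08 rad). In form: [[[grip, x, y, z, turn], ...]]. A call has exactly 10 rows; each row shifts and turns the commanded pose from where the row before left it; what a row does not reach is not made up. A row lasts 1/8 s, in which the tool goes at most 62.5 mm and 10.7 degrees, less where a joint would pass 70% of its speed; a pose out of reach is approached as far as the arm can. A call with a number of a shift or a turn outside -1 to 1 is refused whole. A call with a gripper value outside its range is refused whole. The fingers move at their own pace and stop on an object; "newtons" is the grip in N (left out, the last holds). Time passes only in rows, so rows that do not move let the fingers close, or fill a call up. It gives the time, the measured TCP pose, the force, the opening and the grip force at its end, in the units of the state.
- get_obs(): the state, without advancing time (a new reading comes with each control period).
- cams.read_camera(name): name is "side" or "top" or "wrist"; returns the picture (400x640x3 uint8, red, green, blue); there is no depth.
- cams.camera_params(name): a dict with "K" (3x3 intrinsics, pixels), "extrinsics" (4x4, takes a point from camera to world coordinates). Camera axes: x right, y down, z forward; pixel columns grow to the right and rows downward; lengths in m; the calibration is good to about 2 mm. A picture is of the moment at which its call begins: read the wrist's pose just before it. camera_params takes no time and is no camera call; for the wrist camera it gives the pose at the moment of the call.
- job.hand_in(): hands the job in; it is judged then, once.
The state is a dict: "t": time; "q": joint angles; "joint_vel": joint speeds; "joint_torque": joint torques, N m; "eef_pos": TCP position; "tool_rot": TCP orientation; "contact_force": force on the tool from outside, world axes, zero at the start; "torque": the same for the moment, N m; "gripper_width": opening from 0.0 (shut) to 1.0 (fully open); "grasp_force": force on a finger pad.
Only numpy, scipy, OpenCV 4.12 (cv2) and the standard library are available. Lean on these libraries where they do the work, as an engineer would, in place of code of your own. Each camera call takes 0.05 s, during which the arm holds its last target. There are 200 camera calls.

## Working session

There is one attempt and no reset: what is moved stays moved. The work goes in short steps, Python scripts to look and compute and a tool call to move; the robot and the scene stay as the last step left them, time stands still between calls to the robot, and variables do not carry over. Pictures are saved under pics/ and viewed, at most 10 in all, crops included, and the job is handed in when it is done.

Besides the shell and the picture viewer there is one more tool, called after "Request:" as name(argument=value, ...), one argument or row to a line, values as JSON. arm_command: Moves the arm, as the interface text tells. Its arguments: {"type":"object","properties":{"rows":{"type":"array"},"newtons":{"type":"number"}},"required":["rows"]}

```bash
mkdir -p pics
python3 - <<'E'
from station import get_obs,cams,job,bot
import cv2
for n in("top","side"):
    im=cams.read_camera(n);cv2.imwrite(f"pics/{n}0.png",im[:,:,::-1])
    p=cams.camera_params(n);print(n,p["K"].tolist() if hasattr(p["K"],'tolist') else p["K"],p["extrinsics"])
o=get_obs();print(o["t"],o["eef_pos"],o["tool_rot"],o["gripper_width"],bot.grip_point_offset)
E
```

```text
top [[373.0787592157716, 0.0, 312.96158197202095], [0.0, 373.0787592157716, 201.23855435344572], [0.0, 0.0, 1.0]] [[ 0.00642342 -0.99200725  0.1260173   0.47029779]
 [-0.99995414 -0.00726718 -0.00623701 -0.0208053 ]
 [ 0.00710295 -0.12597146 -0.99200844  0.9113364 ]
 [ 0.          0.          0.          1.        ]]
side [[484.13394801342827, 0.0, 324.1102413817298], [0.0, 484.13394801342827, 198.67167495780967], [0.0, 0.0, 1.0]] [[ 0.91918073 -0.26823984  0.28836464  0.23390509]
 [-0.39378418 -0.61409232  0.68397708 -0.82845172]
 [-0.00638739 -0.74225199 -0.67009043  0.91219276]
 [ 0.          0.          0.          1.        ]]
0.1 [0.26746281 0.61916915 0.2304323 ] [-1.15860535e-04  2.02474064e-01  9.79287278e-01 -8.16471341e-04] 0.9996535689096171 0.0187
```

View pics/top0.png

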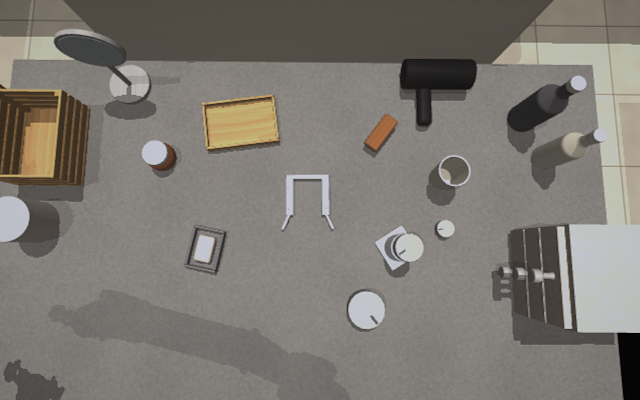

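View pics/side0.png

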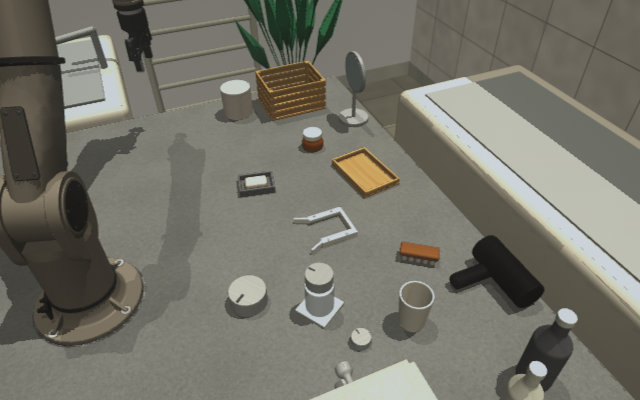

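Top view: there are three lid look-alikes, the big disc at (366,310), the small one at (445,229), and the middle-sized one on the canister at (407,247). The canister with the square white foot carries the middle one, so that is the target. The dock is at (308,200) and opens downward, toward the robot. The soap dish is at (206,250). I'll confirm this in enlarged crops.

Run:
```python
import cv2
a=cv2.imread("pics/top0.png")
cv2.imwrite("pics/c1.png",cv2.resize(a[160:290,270:460],None,fx=4.2,fy=4.2,interpolation=cv2.INTER_CUBIC))
b=cv2.imread("pics/side0.png")
cv2.imwrite("pics/c2.png",cv2.resize(b[195:345,220:410],None,fx=4,fy=4,interpolation=cv2.INTER_CUBIC))
```

```text
(no output)
```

View pics/c1.png

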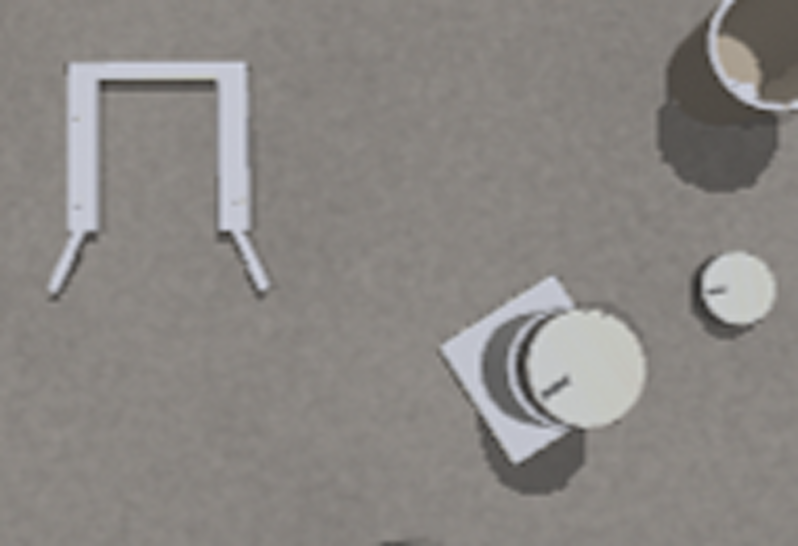

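View pics/c2.png

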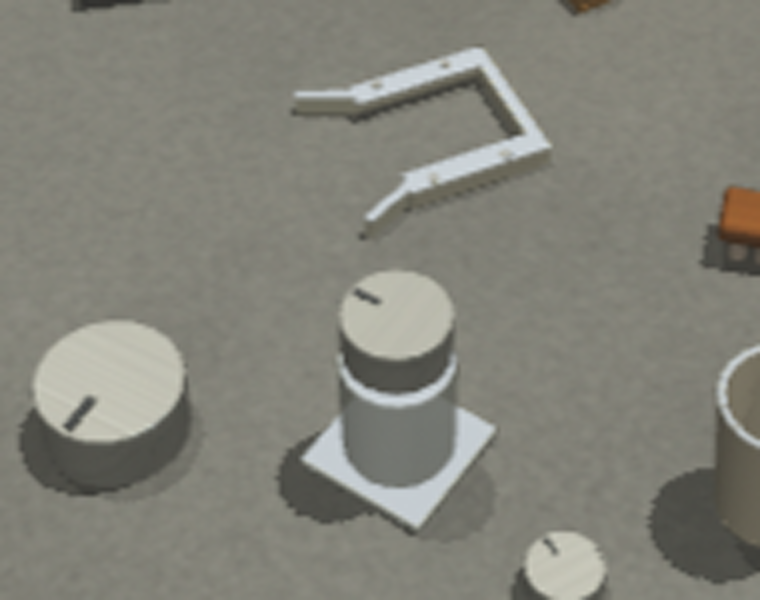

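The crops confirm the middle lid sits on the canister, with its bar pointing lower-left in the top view. In c1 the lid top centre is (585,369), the foot corners are (441,348), (555,276) and (517,464), the dock's lip inner edges are at u=99 and 219, and the stop face is at v≈80.

```bash
cat > h.py <<'E'
import numpy as np
from station import get_obs,cams,job,bot
def ray(n,p,z):
    c=cams.camera_params(n);E=np.array(c["extrinsics"]);K=np.array(c["K"])
    d=E[:3,:3]@np.linalg.solve(K,[p[0],p[1],1]);o=E[:3,3]
    return (o+d*(z-o[2])/d[2])[:2]
def t1(u,v,z): return ray("top",((u+.5)/4.2-.5+270,(v+.5)/4.2-.5+160),z)
def s1(u,v,z): return ray("side",((u+.5)/4-.5+220,(v+.5)/4-.5+195),z)
def yaw(o=None):
    w,x,y,z=(o or get_obs())["tool_rot"]; return np.arctan2(2*(x*y+w*z),1-2*(y*y+z*z))
E
python3 - <<'E'
from h import *
np.set_printoptions(precision=4,suppress=True)
print("lid",t1(585,369,.121),s1(397,316,.121))
print("bar",t1(570,379,.121),t1(545,396,.121), s1(382,304,.121),s1(355,291,.121))
for n,f,L in(("T",t1,[(441,348),(555,276),(517,464)]),("S",s1,[(302,461),(414,530),(497,430)])):
    print(n,[f(*p,.008) for p in L])
print("footC T",(t1(555,276,.008)+t1(517,464,.008))/2,"S",(s1(302,461,.008)+s1(497,430,.008))/2)
print("dock out",[t1(*p,.016) for p in[(68,62),(247,62),(248,232),(70,232)]])
print("lip ends/in corners",[t1(*p,.016) for p in[(99,80),(219,80),(219,232),(99,232)]])
print("flare tips",t1(52,295,.016),t1(266,290,.016))
print("side dock outer",[s1(*p,.016) for p in[(479,48),(550,148),(407,178),(350,90)]])
print(yaw(),cams.camera_params("wrist")["extrinsics"])
E
```

```text
lid [ 0.474  -0.2285] [ 0.4727 -0.2306]
bar [ 0.469  -0.2208] [ 0.4605 -0.2081] [ 0.4686 -0.22  ] [ 0.4589 -0.2063]
T [array([ 0.486 , -0.1757]), array([ 0.5277, -0.2422]), array([ 0.4207, -0.218 ])]
S [array([ 0.4187, -0.2188]), array([ 0.4585, -0.2842]), array([ 0.5268, -0.2431])]
footC T [ 0.4742 -0.2301] S [ 0.4728 -0.2309]
dock out [array([0.6496, 0.0402]), array([ 0.6504, -0.0638]), array([ 0.5512, -0.0645]), array([0.5505, 0.0376])]
lip ends/in corners [array([0.6391, 0.0221]), array([ 0.6397, -0.0475]), array([ 0.5511, -0.0478]), array([0.5506, 0.0209])]
flare tips [0.5144 0.0473] [ 0.5181 -0.0748]
side dock outer [array([0.6448, 0.0401]), array([ 0.6475, -0.0637]), array([ 0.5531, -0.0512]), array([0.5495, 0.0372])]
2.7338252874537683 [[ 0.396   0.8713  0.29    0.1918]
 [ 0.9182 -0.3751 -0.1269  0.6517]
 [-0.0018  0.3165 -0.9486  0.3734]
 [ 0.      0.      0.      1.    ]]
```

Request:
arm_command(
  rows=[
    [[85, 0.39, -0.715, 0, -0.6], [85, 0.39, -0.715, 0, -0.6], [85, 0.39, -0.715, 0, -0.6], [85, 0.39, -0.715, 0, -0.6], [85, 0.39, -0.715, 0, -0.6], [85, 0.39, -0.715, 0, -0.6], [85, 0.39, -0.715, 0, -0.6], [85, 0.39, -0.715, 0, -0.6], [85, 0.39, -0.715, 0, -0.6], [85, 0.39, -0.715, 0, -0.6]],
  ],
  newtons=80,
)

```text
t: 1.35
eef_pos: [0.502, 0.1891, 0.2311]
tool_rot: [-0.0, 0.43, 0.903, -0.0]
contact_force: [1.1, 0.1, 0.7]
gripper_width: 0.997
grasp_force: 0.0
```

Request:
arm_command(
  rows=[
    [[85, -0.044, -0.78, 0, -0.66], [85, -0.044, -0.78, 0, -0.66], [85, -0.044, -0.78, 0, -0.66], [85, -0.044, -0.78, 0, -0.66], [85, -0.044, -0.78, 0, -0.66], [85, -0.044, -0.78, 0, -0.66], [85, -0.044, -0.78, 0, -0.66], [85, -0.044, -0.78, 0, -0.66], [85, -0.044, -0.78, 0, -0.66], [85, 0, 0, 0, 0]],
  ],
)

```text
t: 2.6
eef_pos: [0.4765, -0.2346, 0.2313]
tool_rot: [0.0, 0.633, 0.774, -0.001]
contact_force: [0.3, 0.3, -0.9]
gripper_width: 0.993
grasp_force: 0.0
```

Run:
```python
from h import *
import cv2
o=get_obs();print(o["t"],o["eef_pos"],np.degrees(yaw(o)),o["contact_force"],o["q"])
p=cams.camera_params("wrist");im=cams.read_camera("wrist");cv2.imwrite("pics/w1.png",im[:,:,::-1])
# predicted pixel of lid top centre
E=np.array(p["extrinsics"]);K=np.array(p["K"])
for P in([.4735,-.23,.121],[.4735,-.23,.0]):
    c=E[:3,:3].T@(np.array(P)-E[:3,3]);c=K@c;print(c[:2]/c[2])
```

```text
2.6 [ 0.47654735 -0.23455482  0.23130426] 101.50032099394 [ 0.26865105  0.26840162 -0.87798959] [-0.16856676  0.26742288  0.61207727  1.93048792 -0.17938708  0.99759605
  0.72529732]
[316.50646905 196.5114196 ]
[316.91685051 167.74931069]
```

View pics/w1.png

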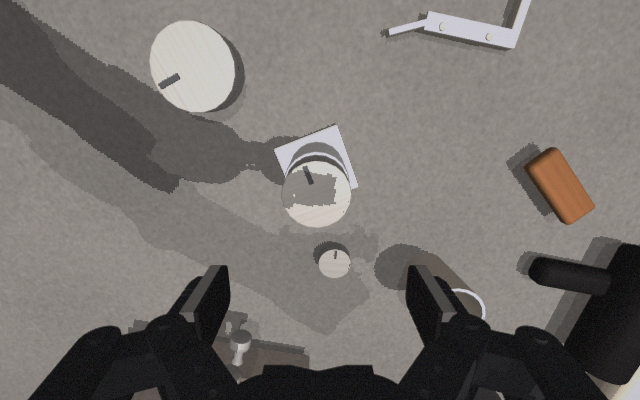

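The wrist view shows the lid centre at (317,194), against a prediction of (316.5,196.5), so the position is confirmed. I'll descend and grip.

Request:
arm_command(
  rows=[
    [[85, -0.05, 0.077, -0.3, 0], [85, 0, 0, -0.4, 0], [85, 0, 0, -0.4, 0], [85, 0, 0, -0.4, 0], [85, 0, 0, -0.4, 0], [85, 0, 0, -0.4, 0], [85, 0, 0, -0.19, 0], [85, 0, 0, 0, 0], [50, 0, 0, 0, 0], [50, 0, 0, 0, 0]],
  ],
  newtons=40,
)

```text
t: 3.9
eef_pos: [0.4751, -0.2262, 0.0827]
tool_rot: [0.0, 0.63, 0.777, 0.0]
contact_force: [-0.4, 0.1, 1.7]
gripper_width: 0.688
grasp_force: 42.5
```

Request:
arm_command(
  rows=[
    [[50, 0, 0, 0, 0], [50, 0, 0, 0, 0], [50, 0, 0, 0, 0], [50, 0, 0, 0, 0], [50, 0, 0, 0, 0], [50, 0, 0, 0, 0], [50, 0, 0, 0, -0.5], [50, 0, 0, 0, -0.5], [50, 0, 0, 0, -0.5], [50, 0, 0, 0, -0.5]],
  ],
)

```text
t: 5.15
eef_pos: [0.4755, -0.226, 0.0824]
tool_rot: [0.001, 0.69, 0.723, 0.0]
contact_force: [-0.4, 0.9, 4.2]
gripper_width: 0.69
grasp_force: 42.6
```

Request:
arm_command(
  rows=[
    [[70, 0, 0, 0, 0], [70, 0, 0, 0, 0], [70, 0, -0.067, 0, 0], [70, 0, 0, 0, 0], [50, 0, 0, 0, 0], [50, 0, 0, 0, 0], [50, 0, 0, 0, 0], [50, 0, 0, 0, -0.5], [50, 0, 0, 0, -0.5], [50, 0, 0, 0, -0.5]],
  ],
)

```text
t: 6.4
eef_pos: [0.4749, -0.2299, 0.082]
tool_rot: [-0.0, 0.733, 0.68, 0.0]
contact_force: [0.1, 0.2, 4.3]
gripper_width: 0.69
grasp_force: 42.9
```

Request:
arm_command(
  rows=[
    [[50, 0, 0, 0, -0.5], [50, 0, 0, 0, -0.5], [50, 0, 0, 0, -0.5], [50, 0, 0, 0, -0.4], [50, 0, 0, 0, 0], [50, 0, 0, 0, 0], [50, 0, 0, 0, 0], [50, 0, 0, 0, 0], [50, 0, 0, 0, 0], [50, 0, 0, 0, 0]],
  ],
)

```text
t: 7.65
eef_pos: [0.475, -0.23, 0.082]
tool_rot: [0.0, 0.782, 0.623, 0.0]
contact_force: [-0.6, -0.1, 5.7]
gripper_width: 0.688
grasp_force: 43.1
```

Run:
```python
from h import *
import cv2
o=get_obs();print(o["t"],o["eef_pos"],np.degrees(yaw(o)),o["contact_force"])
a=cams.read_camera("top")[:,:,::-1]
b=cams.read_camera("side")[:,:,::-1]
A=cv2.resize(a[160:290,330:460],None,fx=4,fy=4,interpolation=3);B=cv2.resize(b[240:340,260:330],None,fx=4,fy=4,interpolation=3)
m=np.zeros((520,800,3),np.uint8);m[:,:520]=A;m[:400,520:]=B
cv2.imwrite("pics/c3.png",m)
```

```text
7.65 [ 0.47504479 -0.22995563  0.08199045] 77.05916611960771 [-0.58933996 -0.14171352  5.70328675]
```

View pics/c3.png

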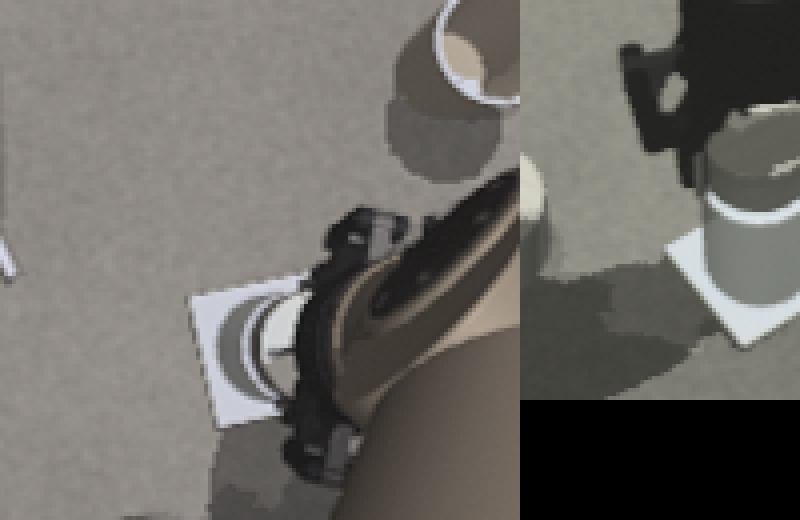

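Run:
```python
from h import *
f=lambda u,v: ray("top",((u+.5)/4-.5+330,(v+.5)/4-.5+160),.008)
P=[f(190,297),f(218,428),f(303,275),f(275,415)]
print(P,np.degrees(np.arctan2(*(P[0]-P[1])[::-1])),[np.degrees(np.arctan2(*(b-a)[::-1]))+90 for a,b in((P[0],P[2]),(P[1],P[3]))])
m=(P[0]+P[1])/2; 
for a in(11,12,13):
    a=np.radians(a); print(m-0.04*np.array([-np.sin(a),np.cos(a)]))
```

```text
[array([ 0.50667493, -0.18207423]), array([ 0.4287151 , -0.19763883]), array([ 0.52042023, -0.25080276]), array([ 0.43659659, -0.23193593])] 11.29059256578718 [np.float64(11.30960794025566), np.float64(12.941916319436373)]
[ 0.47532737 -0.22912161]
[ 0.47601148 -0.22898243]
[ 0.47669306 -0.22883133]
```

Request:
arm_command(
  rows=[
    [[50, -0.085, 0, 0, -0.6], [50, -0.085, 0, 0, -0.6], [50, 0, 0.4, 0, -0.6], [50, 0, 0.5, 0, -0.56], [50, 0, 0.5, 0, 0], [50, 0, 0.5, 0, 0], [50, 0, 0.5, 0, 0], [50, 0, 0.5, 0, 0], [50, 0, 0.5, 0, 0], [50, 0, 0.2, 0, 0]],
  ],
  newtons=60,
)

```text
t: 9.0
eef_pos: [0.4659, -0.0158, 0.0831]
tool_rot: [0.002, 0.838, 0.546, 0.001]
contact_force: [-2.8, -16.4, 29.1]
gripper_width: 0.686
grasp_force: 72.4
```

Run:
```python
from h import *
import cv2
o=get_obs();print(o["t"],o["eef_pos"],np.degrees(yaw(o)),o["contact_force"])
a=cams.read_camera("top")[:,:,::-1]
b=cams.read_camera("side")[:,:,::-1]
A=cv2.resize(a[165:285,250:380],None,fx=4,fy=4,interpolation=3);B=cv2.resize(b[200:300,260:330],None,fx=4,fy=4,interpolation=3)
m=np.zeros((480,800,3),np.uint8);m[:,:520]=A;m[:400,520:]=B
cv2.imwrite("pics/c4.png",m)
```

```text
9.0 [ 0.46586076 -0.01576292  0.08305537] 66.15894921452724 [ -2.82482673 -16.35984154  29.13302306]
```

View pics/c4.png

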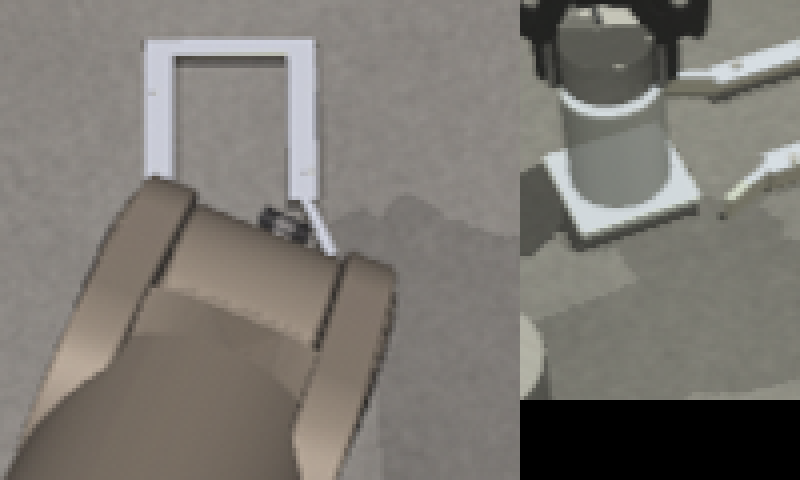

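The side view shows the foot slightly off flat, and the force is 29 N up, so the drag has tilted it. I'll re-grip here to let it sit flat.

Request:
arm_command(
  rows=[
    [[50, 0, 0, 0.02, 0], [68, 0, 0, 0, 0], [68, 0, 0, 0, 0], [68, 0, 0, 0, 0], [68, 0, 0, 0, 0], [50, 0, 0, 0, 0], [50, 0, 0, 0, 0], [50, 0, 0, 0, 0], [50, 0, 0, 0, 0], [50, 0, 0, 0, 0]],
  ],
  newtons=35,
)

```text
t: 10.35
eef_pos: [0.4651, -0.0139, 0.0833]
tool_rot: [0.0, 0.837, 0.547, 0.0]
contact_force: [2.9, -0.0, 2.6]
gripper_width: 0.69
grasp_force: 38.3
```

Run:
```python
from h import *
import cv2
o=get_obs();print(o["t"],o["eef_pos"],np.degrees(yaw(o)),o["contact_force"],o["torque"])
b=cams.read_camera("side")[:,:,::-1]
cv2.imwrite("pics/c5.png",cv2.resize(b[200:290,250:370],None,fx=6,fy=6,interpolation=3))
```

```text
10.35 [ 0.46508501 -0.01389065  0.08325981] 66.33983418213862 [ 2.87654005 -0.01649078  2.62936568] [-0.15259813 -0.68617998  0.0522801 ]
```

View pics/c5.png

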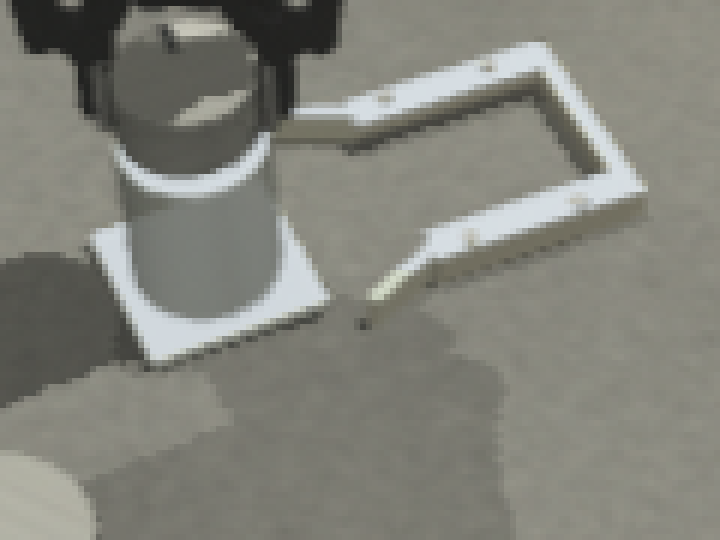

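It sits flat now. The foot corners in c5 are (92,232), (152,362) and (328,298).

Run:
```python
from h import *
f=lambda u,v,z=.008: ray("side",((u+.5)/6-.5+250,(v+.5)/6-.5+200),z)
a,b,c=f(92,232),f(152,362),f(328,298)
ang=lambda d:np.degrees(np.arctan2(d[1],d[0]))
print(a,b,c,"C",(a+c)/2,"yaw",ang(c-b),ang(a-b)-90,np.linalg.norm(c-b),np.linalg.norm(a-b))
d=[f(*p,.016) for p in((540,42),(646,188),(430,235),(350,100))]
print(d, ang(d[1]-d[0])+90, ang(d[1]-d[2]))
```

```text
[0.42471789 0.01620242] [ 0.42465094 -0.06288909] [ 0.50325442 -0.05903033] C [ 0.46398615 -0.02141396] yaw 2.810477315722204 -0.048501343000779684 0.07869813919856168 0.07909153438373198
[array([0.64542258, 0.04007328]), array([ 0.64893562, -0.06151998]), array([ 0.55333526, -0.04991232]), array([0.55270469, 0.03947833])] 1.9804651486604996 -6.922881190925246
```

Run:
```python
from h import *
p=cams.camera_params("side");E=np.array(p["extrinsics"]);K=np.array(p["K"])
t=np.linspace(0,2*np.pi,73)
for c in((.464,-.0214),(.465,-.0139)):
    for r,z in((.03,.121),(.032,.084),(.032,.008)):
        P=np.c_[c[0]+r*np.cos(t),c[1]+r*np.sin(t),0*t+z]
        q=(P-E[:3,3])@E[:3,:3]@K.T;q=q[:,:2]/q[:,2:]
        u=(q-[250,200]+.5)*6-.5;print(c,z,"u",u[:,0].min().round(),u[:,0].max().round(),"v",u[:,1].min().round(),u[:,1].max().round())
```

```text
(0.464, -0.0214) 0.121 u 115.0 267.0 v 19.0 124.0
(0.464, -0.0214) 0.084 u 118.0 276.0 v 82.0 194.0
(0.464, -0.0214) 0.008 u 133.0 285.0 v 210.0 322.0
(0.465, -0.0139) 0.121 u 111.0 263.0 v 7.0 110.0
(0.465, -0.0139) 0.084 u 114.0 272.0 v 70.0 181.0
(0.465, -0.0139) 0.008 u 129.0 281.0 v 197.0 309.0
```

The canister centre is at (0.4635,-0.021), which is 7 mm off in the jaws. I'll re-grip centred, lift by 1 mm to cut the drag, then align to the dock axis.

Request:
arm_command(
  rows=[
    [[68, 0, 0, 0, 0], [68, 0, 0, 0, 0], [68, -0.025, -0.115, 0, 0], [68, 0, 0, 0, 0], [50, 0, 0, 0, 0], [50, 0, 0, 0, 0], [50, 0, 0, 0, 0], [50, 0, 0, 0.025, 0], [50, 0, 0.05, 0, 0], [50, 0, 0.05, 0, 0]],
  ],
  newtons=50,
)

```text
t: 11.65
eef_pos: [0.4626, -0.0143, 0.0843]
tool_rot: [-0.0, 0.837, 0.547, -0.0]
contact_force: [0.5, -0.3, -4.4]
gripper_width: 0.685
grasp_force: 54.4
```

Request:
arm_command(
  rows=[
    [[50, 0.1, 0, 0, 0], [50, 0.15, 0, 0, 0], [50, 0.15, 0, 0, 0], [50, 0.15, 0, 0, 0], [50, 0.15, 0, 0, 0], [50, 0.15, 0, 0, 0], [50, 0.15, 0, 0, 0], [50, 0.15, 0.01, 0, 0], [50, 0, 0, 0, 0], [50, 0, 0, 0, 0]],
  ],
)

```text
t: 12.9
eef_pos: [0.5325, -0.0142, 0.0847]
tool_rot: [0.0, 0.837, 0.547, 0.0]
contact_force: [-0.3, 1.8, -4.1]
gripper_width: 0.69
grasp_force: 54.7
```

Run:
```python
from h import *
import cv2
o=get_obs();print(o["t"],o["eef_pos"],np.degrees(yaw(o)),o["contact_force"],o["torque"])
b=cams.read_camera("side")[:,:,::-1]
cv2.imwrite("pics/c6.png",cv2.resize(b[190:280,260:380],None,fx=6,fy=6,interpolation=3))
```

```text
12.9 [ 0.53246859 -0.01421586  0.08469946] 66.33843644298052 [-0.26346827  1.75298511 -4.05665162] [ 0.35981438 -0.18333304  0.00884982]
```

View pics/c6.png

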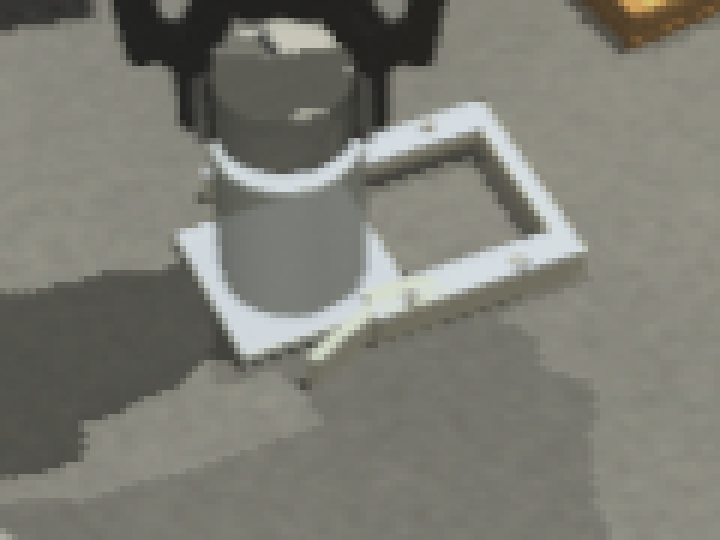

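Run:
```python
from h import *
f=lambda u,v,z=.009: ray("side",((u+.5)/6-.5+260,(v+.5)/6-.5+190),z)
a,b=f(178,235),f(240,362)
d=a-b;print(a,b,np.degrees(np.arctan2(d[1],d[0]))-90,"C",(a+b)/2+[.04,0])
p=cams.camera_params("side");E=np.array(p["extrinsics"]);K=np.array(p["K"])
t=np.linspace(0,2*np.pi,73)
c=(.532,-.0142)
for r,z in((.03,.122),(.032,.085),(.032,.009)):
        P=np.c_[c[0]+r*np.cos(t),c[1]+r*np.sin(t),0*t+z]
        q=(P-E[:3,3])@E[:3,:3]@K.T;q=q[:,:2]/q[:,2:]
        u=(q-[260,190]+.5)*6-.5;print(c,z,"u",u[:,0].min().round(),u[:,0].max().round(),"v",u[:,1].min().round(),u[:,1].max().round())
```

```text
[0.49324077 0.02228932] [ 0.49147168 -0.05730714] -1.2732320447320973 C [ 0.53235623 -0.01750891]
(0.532, -0.0142) 0.122 u 210.0 358.0 v 22.0 122.0
(0.532, -0.0142) 0.085 u 209.0 364.0 v 84.0 192.0
(0.532, -0.0142) 0.009 u 218.0 366.0 v 212.0 320.0
```

Request:
arm_command(
  rows=[
    [[50, 0.12, 0.003, 0, 0], [50, 0.12, 0.003, 0, 0], [50, 0.12, 0.003, 0, 0], [50, 0.12, 0.003, 0, 0], [50, 0.12, 0.003, 0, 0], [50, 0.12, 0.003, 0, 0], [50, 0.12, 0.003, 0, 0], [50, 0.12, 0.003, 0, 0], [50, 0.04, 0, 0, 0], [50, 0, 0, 0, 0]],
  ],
)

```text
t: 14.2
eef_pos: [0.5926, -0.0129, 0.0847]
tool_rot: [0.0, 0.837, 0.547, 0.0]
contact_force: [0.2, 1.3, -4.0]
gripper_width: 0.687
grasp_force: 54.7
```

Request:
arm_command(
  rows=[
    [[50, 0.03, 0, -0.01, 0], [50, 0.03, 0, -0.01, 0], [50, 0.02, 0, 0, 0], [50, 0.02, 0, 0, 0], [50, 0.02, 0, 0, 0], [50, 0.01, 0, 0, 0], [50, 0, 0, 0, 0], [50, 0, 0, 0, 0], [50, 0, 0, 0, 0], [50, 0, 0, 0, 0]],
  ],
)

```text
t: 15.45
eef_pos: [0.5999, -0.0128, 0.0834]
tool_rot: [-0.0, 0.837, 0.547, -0.0]
contact_force: [-2.5, 2.4, -2.0]
gripper_width: 0.686
grasp_force: 54.6
```

Request:
arm_command(
  rows=[
    [[50, 0.015, 0, 0, 0], [50, 0.015, 0, 0, 0], [50, 0.015, 0, 0, 0], [50, 0, 0, 0, 0], [50, 0, 0, 0, 0], [50, 0, 0, 0, 0], [50, 0, 0, 0, 0], [50, 0, 0, 0, 0], [50, 0, 0, 0, 0], [50, 0, 0, 0, 0]],
  ],
)

```text
t: 16.7
eef_pos: [0.603, -0.0129, 0.0839]
tool_rot: [0.0, 0.837, 0.547, 0.0]
contact_force: [-5.1, 1.9, 5.7]
gripper_width: 0.689
grasp_force: 55.3
```

Request:
arm_command(
  rows=[
    [[50, 0, 0, 0, 0], [72, 0, 0, 0, 0], [72, 0, 0, 0, 0], [72, 0, 0, 0, 0], [72, -0.06, 0, 0, 0], [72, 0, 0, 0, 0], [72, 0, 0, 0, 0], [72, 0, 0, 0, 0], [72, 0, 0, 0, 0], [72, 0, 0, 0, 0]],
  ],
)

```text
t: 17.95
eef_pos: [0.5992, -0.0128, 0.0834]
tool_rot: [0.0, 0.837, 0.547, 0.0]
contact_force: [0.3, -0.1, 0.4]
gripper_width: 0.842
grasp_force: 0.0
```

Run:
```python
from h import *
import cv2
o=get_obs();print(o["t"],o["eef_pos"],np.degrees(yaw(o)),o["contact_force"])
b=cams.read_camera("side")[:,:,::-1]
cv2.imwrite("pics/c7.png",cv2.resize(b[185:265,275:375],None,fx=7.5,fy=7.5,interpolation=3))
p=cams.camera_params("side");E=np.array(p["extrinsics"]);K=np.array(p["K"])
t=np.linspace(0,2*np.pi,73)
def pj(P):
    q=(np.array(P)-E[:3,3])@E[:3,:3]@K.T;q=q[:,:2]/q[:,2:];return ((q-[275,185]+.5)*7.5-.5).round()
c=(.599,-.0128)
for r,z in((.03,.121),(.032,.084),(.032,.008)):
    u=pj(np.c_[c[0]+r*np.cos(t),c[1]+r*np.sin(t),0*t+z]);print(z,u.min(0),u.max(0))
print("rear foot corners",pj([[.559,.0272,.008],[.559,-.0528,.008]]).tolist(),"5mm short",pj([[.554,.0272,.008],[.554,-.0528,.008]]).tolist())
```

```text
17.95 [ 0.59919666 -0.01280154  0.08341723] 66.33651002767839 [ 0.25751342 -0.11607216  0.3566811 ]
0.121 [340.  11.] [522. 132.]
0.084 [335.  90.] [526. 219.]
0.008 [338. 249.] [521. 379.]
rear foot corners [[280.0, 271.0], [369.0, 423.0]] 5mm short [[267.0, 275.0], [356.0, 428.0]]
```

View pics/c7.png

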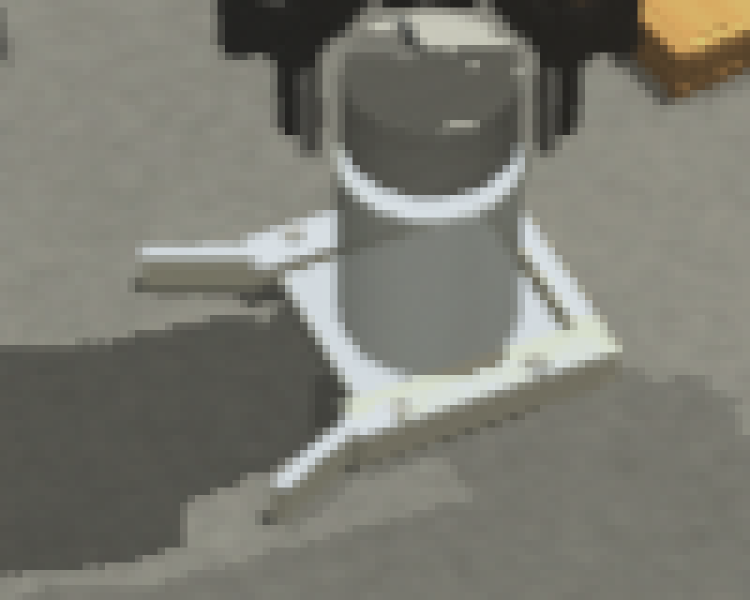

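The foot's rear-left corner is at (285,275), against (280,271) predicted for home. The foot lies under both lips with its front at the stop, so the canister is home. Next I'll grip firmly and start unscrewing.

Request:
arm_command(
  rows=[
    [[50, 0, 0, 0, 0], [50, 0, 0, 0, 0], [50, 0, 0, 0, 0], [50, 0, 0, 0, 0], [50, 0.01, 0, 0, 0], [50, 0, 0, 0, 0.7], [50, 0, 0, 0, 0.7], [50, 0, 0, 0, 0.7], [50, 0, 0, 0, 0.7], [50, 0, 0, 0, 0]],
  ],
  newtons=80,
)

```text
t: 19.25
eef_pos: [0.5996, -0.0135, 0.0836]
tool_rot: [0.0, 0.771, 0.637, -0.0]
contact_force: [-0.6, -1.9, 5.9]
gripper_width: 0.681
grasp_force: 84.9
```

Run:
```python
from h import *
o=get_obs();print(o["t"],o["eef_pos"],np.degrees(yaw(o)),o["contact_force"],o["torque"],o["q"])
```

```text
19.25 [ 0.59964136 -0.01354385  0.0836193 ] 79.0669589283826 [-0.60876981 -1.89766461  5.86950298] [-0.3950816   0.17398248 -0.27379225] [-0.51964347  0.60381352  0.59844946  1.88984268 -0.46667832  0.79017197
  0.14169986]
```

Request:
arm_command(
  rows=[
    [[50, 0, 0, 0, 0.7], [50, 0, 0, 0, 0.7], [50, 0, 0, 0, 0.7], [50, 0, 0, 0, 0.7], [50, 0, 0, 0, 0.7], [50, 0, 0, 0, 0.7], [50, 0, 0, 0, 0.7], [50, 0, 0, 0, 0.7], [50, 0, 0, 0, 0.7], [50, 0, 0, 0, 0.7]],
  ],
)

```text
t: 20.5
eef_pos: [0.5997, -0.0134, 0.0836]
tool_rot: [0.0, 0.565, 0.825, -0.0]
contact_force: [-0.3, -2.4, 5.7]
gripper_width: 0.679
grasp_force: 84.9
```

Run:
```python
from h import *
o=get_obs();print(o["t"],o["eef_pos"],np.degrees(yaw(o)),o["contact_force"],o["torque"])
a=cams.read_camera("side")
import cv2
cv2.imwrite("pics/s45.png",a[:,:,::-1])
```

```text
20.5 [ 0.59969048 -0.013373    0.08361365] 111.21102101333588 [-0.30323864 -2.35796711  5.74232732] [-0.41203397  0.12030838 -0.43163873]
```

Request:
arm_command(
  rows=[
    [[50, 0, 0, 0, 0.7], [50, 0, 0, 0, 0.7], [50, 0, 0, 0, 0.7], [50, 0, 0, 0, 0.7], [50, 0, 0, 0, 0.7], [50, 0, 0, 0, 0.7], [50, 0, 0, 0, 0.4], [50, 0, 0, 0, 0.4], [50, 0, 0, 0, 0.4], [50, 0, 0, 0, 0.4]],
  ],
)

```text
t: 21.8
eef_pos: [0.5997, -0.0132, 0.0836]
tool_rot: [-0.0, 0.36, 0.933, -0.0]
contact_force: [-0.6, -0.8, 5.7]
gripper_width: 0.681
grasp_force: 85.0
```

Run:
```python
from h import *
o=get_obs();print(o["t"],o["eef_pos"],np.degrees(yaw(o)),o["contact_force"],o["torque"])
```

```text
21.8 [ 0.59965701 -0.01319367  0.08360561] 137.7623607794588 [-0.6039542  -0.82527797  5.74252088] [-0.37051298  0.09561894 -0.42018255]
```

Request:
arm_command(
  rows=[
    [[50, 0, 0, 0, 0.4], [50, 0, 0, 0, 0.4], [50, 0, 0, 0, 0.4], [50, 0, 0, 0, 0.3], [50, 0, 0, 0, 0], [50, 0, 0, 0, 0], [50, 0, 0, 0, 0], [50, 0, 0, 0, 0], [50, 0, 0, 0, 0], [50, 0, 0, 0, 0]],
  ],
)

```text
t: 23.05
eef_pos: [0.5996, -0.0131, 0.0836]
tool_rot: [-0.0, 0.304, 0.953, -0.0]
contact_force: [-1.0, -1.1, 6.2]
gripper_width: 0.684
grasp_force: 85.0
```

Run:
```python
from h import *
o=get_obs();print(o["t"],o["eef_pos"],np.degrees(yaw(o)),o["contact_force"],o["torque"])
import cv2
a=cams.read_camera("side");cv2.imwrite("pics/s80.png",a[:,:,::-1])
# bar angle on lid top: dark pixels near lid top centre
c=a[186:204,318:350].max(2);print(c)
```

```text
23.05 [ 0.59962347 -0.01313553  0.08360264] 144.59032991867662 [-0.97861739 -1.07756134  6.21531724] [-0.38176613  0.19893822 -0.35512353]
[[136 134 134 135 117  65  37  41  61  82  85  74  48  36  36  36  36  37
   38  38  54 101 136 136 137 138 137 136 136 138 137 134]
 [136 136 136 119  75  42  38  43  53  70  82  67  42  35  36  36  36  38
   39  39  51  98 136 137 138 138 137 137 137 137 136 137]
 [137 137 127  90  44  38  41  61  79  79  74  55  44  43  49  67  75  50
   38  79 126 139 140 139 139 137 137 138 138 137 136 134]
 [134 133 117  69  40  41  51  76  93  94  82  56  48  46  56  81  79  46
   39  84 146 167 161 147 137 137 137 138 138 138 136 136]
 [136 136 116  65  38  39  51  72  78  80  71  51  47  45  44  48  46  39
   38 105 167 172 171 166 151 136 136 137 139 138 137 136]
 [136 136 122  80  37  38  45  55  57  59  54  42  42  41  39  39  38  39
   39 108 170 171 171 171 163 145 137 138 139 138 137 137]
 [135 135 123  78  37  36  41  47  47  48  44  37  38  38  38  38  39  40
   48 115 170 172 172 172 160 136 136 137 137 137 137 137]
 [136 135 126  93  37  37  42 
[... 733 characters left out ...]
1 148 104 117 136 134 134 136 138]
 [138 130 101  61  41  37  37  38  37  36  37  37  37  37  38  39  54 123
  173 173 171 171 172 152  95  89 121 138 140 138 137 138]
 [138 131 102  61  41  37  37  37  38  41  39  37  37  37  38  39  65 131
  173 172 171 167 142 100  83  93 121 138 137 139 140 140]
 [137 130 103  65  46  36  37  38  41  46  44  43  39  38  38  39  84 145
  168 166 144 104  96  85  86  97 121 136 136 137 138 141]
 [137 130 103  64  42  37  38  42  42  42  41  40  38  38  37  40  98 135
  104 102  95  83  82  83  86  96 122 139 139 140 139 141]
 [136 130 102  65  46  37  38  40  40  40  41  41  38  37  37  49  79  94
   84  83  82  82  83  85  86  97 123 139 139 139 139 141]]
```

Request:
arm_command(
  rows=[
    [[50, 0, 0, 0.015, 0], [50, 0, 0, 0.015, 0], [50, 0, 0, 0, 0], [50, 0, 0, 0, 0], [50, 0, 0, 0, 0], [50, 0, 0, 0, 0], [50, 0, 0, 0, 0], [50, 0, 0, 0, 0], [50, 0, 0, 0, 0], [50, 0, 0, 0, 0]],
  ],
)

```text
t: 24.35
eef_pos: [0.5997, -0.0128, 0.0851]
tool_rot: [-0.0, 0.303, 0.953, -0.0]
contact_force: [-1.5, 1.4, -1.7]
gripper_width: 0.679
grasp_force: 85.5
```

Run:
```python
from h import *
import cv2
o=get_obs();print(o["torque"],o["contact_force"])
a=cams.read_camera("side");cv2.imwrite("pics/s81.png",a[:,:,::-1])
b=cv2.imread("pics/s80.png")[:,:,::-1]
g=lambda i:cv2.cvtColor(i.astype(np.uint8),cv2.COLOR_RGB2GRAY).astype(np.float32)
A,B=g(a),g(b)
# lid/ring/foot windows: shifts
for n,(y0,y1,x0,x1) in dict(body=(207,236,318,348),rail=(220,245,322,358),lid=(188,206,318,348)).items():
    print(n,cv2.phaseCorrelate(B[y0:y1,x0:x1].copy(),A[y0:y1,x0:x1].copy()),np.abs(A-B)[y0:y1,x0:x1].mean())
```

```text
[ 0.18059174  0.4425535  -0.1819866 ] [-1.53778203  1.43475416 -1.71542655]
body ((-0.5867507937326799, -0.2658584945800335), 0.9397602470715841) 4.233333
rail ((-0.12339872989641165, 0.3937687324725392), 1.0118397580252754) 1.1466666
lid ((-0.17065106487880577, -0.5073944226291065), 1.083904527514069) 3.738889
```

Request:
arm_command(
  rows=[
    [[50, 0, 0, 0.02, 0], [50, 0, 0, 0.02, 0], [50, 0, 0, 0, 0], [50, 0, 0, 0, 0], [50, 0, 0, 0, 0], [50, 0, 0, 0, 0], [50, 0, 0, 0, 0], [50, 0, 0, 0, 0], [50, 0, 0, 0, 0], [50, 0, 0, 0, 0]],
  ],
)

```text
t: 25.65
eef_pos: [0.5998, -0.0128, 0.0876]
tool_rot: [0.0, 0.303, 0.953, 0.0]
contact_force: [-2.0, 0.6, 0.3]
gripper_width: 0.681
grasp_force: 86.0
```

Run:
```python
from h import *
import cv2
o=get_obs();print(o["torque"],o["contact_force"],o["eef_pos"])
a=cams.read_camera("side");cv2.imwrite("pics/s82.png",a[:,:,::-1])
b=cv2.imread("pics/s80.png")[:,:,::-1]
# vertical profile through body centre col ~332: ring and foot edge
for c in (330,334):
  print(c,a[203:238,c].max(1).tolist());print(c,b[203:238,c].max(1).tolist())
r=222
print(a[r,306:326].max(1),b[r,306:326].max(1))
```

```text
[ 0.34855828  0.27414545 -0.01962713] [-1.98470198  0.57818787  0.2934341 ] [ 0.59976306 -0.01275185  0.08763757]
330 [38, 37, 38, 38, 38, 38, 38, 36, 36, 122, 215, 141, 113, 124, 126, 126, 126, 126, 126, 125, 126, 126, 126, 126, 127, 126, 125, 126, 126, 126, 126, 144, 211, 221, 224]
330 [38, 38, 37, 37, 37, 37, 37, 37, 38, 37, 77, 139, 117, 123, 126, 126, 126, 126, 126, 126, 126, 126, 126, 126, 126, 126, 126, 126, 126, 126, 126, 128, 209, 221, 225]
334 [81, 83, 83, 82, 83, 83, 76, 138, 198, 223, 217, 146, 126, 126, 125, 126, 125, 126, 126, 126, 125, 125, 125, 125, 125, 125, 125, 125, 124, 124, 143, 212, 221, 221, 221]
334 [79, 80, 82, 82, 83, 76, 75, 75, 133, 198, 220, 150, 126, 126, 126, 126, 126, 125, 126, 126, 126, 125, 125, 125, 126, 126, 125, 124, 125, 125, 144, 212, 221, 222, 221]
[116 116 115 112 105 129 191 221 221 221 221 221 221 189 110 114 116 118
 120 122] [116 117 114 112 105  94 149 211 221 221 221 221 222 195 126 112 115 117
 120 122]
```

Run:
```python
import cv2,numpy as np
c=cv2.imread("pics/c7.png");d=cv2.resize(c,(100,80),interpolation=cv2.INTER_AREA).max(2)
S={n:cv2.imread(f"pics/{n}.png")[185:265,275:375].max(2) for n in("s45","s80","s81","s82")}
for r in(39,41,43,46,49):
    print("c7",r,d[r,32:50])
    for n in S: print(n,r,S[n][r,32:50])
```

```text
c7 39 [ 79  80  72  68  67  72 134 196 222 222 222 222 193 128 113 115 118 119]
s45 39 [ 78  80  71  68  67  76 144 206 222 223 222 222 196 126 113 116 118 120]
s80 39 [ 78  80  71  68  66  76 144 205 222 221 222 222 195 125 113 116 118 120]
s81 39 [ 78  79  70  68  67  93 166 218 221 221 221 221 189 110 114 116 118 120]
s82 39 [ 78  81  72  68  68  99 172 220 221 221 221 221 189 110 114 116 119 121]
c7 41 [140 134 137 136 118  90  81 106 180 221 222 222 200 143 112 115 119 120]
s45 41 [141 137 137 136 117  82  82 120 189 222 222 222 195 125 112 115 118 120]
s80 41 [124  86  85  81  80  83  82 121 189 221 221 221 194 125 113 116 118 120]
s81 41 [ 93  85  84  81  80  82  87 149 209 221 221 221 189 109 113 116 118 121]
s82 41 [ 93  86  84  80  80  76  83 155 211 221 221 221 189 110 113 116 118 121]
c7 43 [ 85  87  93  94  84  84  84  79  95 164 219 222 218 184 112 116 118 120]
s45 43 [ 85  86  92  93  84  84  83  80  99 171 220 222 219 183 112 116 118 120]
s80 43 [ 85  86  87  86  84  83  83  80  99 171 220 222 218 183 112 115 118 120]
s81 43 [ 85  86  87  86  84  83  83  82 122 190 22
[... 219 characters left out ...]
  83  85  85  85  80 110 182 222 223 207 158 122 121]
s80 46 [ 84  86  86  85  84  84  85  85  85  81 110 182 221 221 206 157 122 120]
s81 46 [ 84  85  85  85  84  85  84  85  86  82 130 196 221 219 203 158 121 121]
s82 46 [ 84  85  86  84  84  83  84  85  84  84 134 199 221 219 196 142 121 121]
c7 49 [ 86  87  86  84  85  84  84  84  84  84  84  79 116 183 222 223 223 220]
s45 49 [ 86  86  85  84  85  84  84  84  84  85  84  79 119 189 222 222 222 220]
s80 49 [ 86  86  85  84  85  84  84  83  84  85  84  80 119 188 221 221 221 219]
s81 49 [ 87  85  84  84  84  84  83  84  83  84  84  82 132 198 221 221 221 220]
s82 49 [ 85  86  85  84  84  84  84  83  84  84  84  83 135 200 221 221 221 220]
```

Request:
arm_command(
  rows=[
    [[50, 0.015, 0, 0, 0], [50, 0.015, 0, 0, 0], [50, 0, 0, 0, 0], [50, 0, 0, 0, 0], [50, 0, 0, 0, 0], [50, 0, 0, 0, 0], [50, 0, 0, 0, 0], [50, 0, 0, 0, 0], [50, 0, 0, 0, 0], [50, 0, 0, 0, 0]],
  ],
)

```text
t: 26.95
eef_pos: [0.6016, -0.0128, 0.0876]
tool_rot: [0.0, 0.303, 0.953, 0.0]
contact_force: [-2.5, 1.4, 1.4]
gripper_width: 0.686
grasp_force: 86.0
```

Run:
```python
from h import *
import cv2
o=get_obs();print(o["torque"],o["contact_force"],o["eef_pos"])
a=cams.read_camera("side");cv2.imwrite("pics/s83.png",a[:,:,::-1])
a=a[185:265,275:375].max(2)
for r in(39,41,43,46,49):print(r,a[r,32:50])
```

```text
[ 0.3608115   0.46446484 -0.05908278] [-2.54833742  1.41199506  1.41864503] [ 0.60155392 -0.01276876  0.08761983]
39 [ 78  80  70  68  68  86 156 212 221 222 221 221 189 111 114 117 119 121]
41 [124  85  84  81  80  81  85 139 202 221 221 221 189 112 115 117 120 121]
43 [ 85  86  87  86  84  83  83  80 108 178 221 221 211 164 114 118 119 121]
46 [ 84  85  85  85  84  84  84  85  85  81 108 179 221 222 218 189 135 122]
49 [ 86  86  85  84  85  84  83  83  83  84  83  78 109 179 221 221 221 221]
```

Request:
arm_command(
  rows=[
    [[50, 0.015, 0, 0, 0], [50, 0, 0, 0, 0], [50, 0, 0, 0, 0], [50, 0, 0, 0.04, 0], [50, 0, 0, 0.06, 0], [50, 0, 0, 0.08, 0], [50, 0, 0, 0.08, 0], [50, 0, 0, 0.08, 0], [50, 0, 0, 0.06, 0], [50, 0, 0, 0, 0]],
  ],
)

```text
t: 28.25
eef_pos: [0.6027, -0.0127, 0.112]
tool_rot: [0.0, 0.303, 0.953, 0.0]
contact_force: [-0.2, 0.8, -0.6]
gripper_width: 0.682
grasp_force: 86.3
```

Run:
```python
from h import *
import cv2
o=get_obs();print(o["torque"],o["contact_force"],o["eef_pos"])
a=cams.read_camera("side");cv2.imwrite("pics/s84.png",a[:,:,::-1])
m=a[185:265,275:375].max(2)
for r in(39,41,43,46,49):print(r,m[r,32:50])
for c in(328,332,336,340):print(c,a[180:222,c].max(1).tolist())
```

```text
[0.00537989 0.02443697 0.0101758 ] [-0.18755088  0.7611832  -0.64605708] [ 0.60271821 -0.01274986  0.11200224]
39 [ 77  80  71  68  69 106 178 220 221 220 221 210 165 110 114 116 118 120]
41 [ 92  86  83  81  80  76  88 158 213 220 220 210 164 110 113 116 118 121]
43 [ 85  85  86  86  85  83  83  86 141 203 220 220 200 141 113 116 118 121]
46 [ 84  85  85  85  84  84  84  86  84  85 142 204 220 217 194 141 118 120]
49 [ 85  86  85  84  84  84  83  83  83  84  84  84 144 205 220 220 220 218]
328 [80, 59, 47, 47, 47, 46, 41, 39, 37, 38, 37, 43, 40, 41, 41, 39, 37, 38, 38, 38, 37, 38, 38, 37, 80, 129, 189, 195, 145, 125, 204, 224, 225, 208, 132, 105, 117, 123, 125, 125, 124, 125]
332 [48, 43, 38, 38, 38, 37, 38, 37, 37, 38, 37, 38, 38, 38, 38, 37, 37, 39, 41, 42, 41, 41, 41, 40, 57, 126, 191, 207, 184, 134, 154, 216, 225, 224, 143, 124, 125, 126, 125, 125, 126, 126]
336 [48, 40, 40, 40, 41, 108, 114, 113, 117, 116, 118, 118, 129, 111, 88, 83, 84, 86, 86, 87, 86, 86, 137, 157, 187, 205, 202, 159, 129, 167, 218, 225, 224, 185, 133, 123, 123, 123, 123, 124, 123, 123]
340 [171, 171, 171, 171, 170, 170, 170, 170, 170, 170, 170, 167, 103, 83, 82, 83, 84, 84, 83, 86, 102, 208, 224, 221, 216, 216, 221, 224, 225, 225, 225, 206, 130, 105, 104, 110, 119, 125, 125, 124, 125, 125]
```

Run:
```python
from h import *
import cv2
p=cams.camera_params("side");E=np.array(p["extrinsics"]);K=np.array(p["K"])
def pj(P):
    q=(np.array(P)-E[:3,3])@E[:3,:3]@K.T;return (q[:,:2]/q[:,2:]-[275,185]).round(1)
print(pj([[.639,y,.008] for y in(-.045,-.03,-.015,0)]).tolist(), pj([[.634,-.03,.008],[.639,-.03,.016]]).tolist())
c=cv2.resize(cv2.imread("pics/c7.png"),(100,80),interpolation=cv2.INTER_AREA).max(2)
s={n:cv2.imread(f"pics/{n}.png")[185:265,275:375].max(2) for n in("s45","s80","s83","s84")}
for r in(36,38,40,42,44):
    print(r,"c7 ",c[r,64:84])
    for n in s:print(r,n,s[n][r,64:84])
```

```text
[[75.9, 45.0], [73.4, 41.2], [71.0, 37.5], [68.6, 33.8]] [[71.7, 41.7], [73.5, 39.0]]
36 c7  [125 126 126 125 132 142 129 152 210 226 223 198 151 143 141 142 144 144
 145 145]
36 s45 [125 126 125 125 131 140 125 142 200 222 224 196 150 142 140 142 143 144
 145 145]
36 s80 [125 125 125 125 131 138 123 139 200 222 218 193 148 142 140 141 143 144
 144 145]
36 s83 [123 124 123 122 139 138  96 140 200 222 218 193 148 141 140 141 143 144
 145 145]
36 s84 [124 125 125 123 150 156  96 139 199 221 218 193 147 141 139 141 143 143
 144 144]
38 c7  [125 125 126 125 136 180 197 134 118 177 225 226 206 169 144 144 144 143
 142 142]
38 s45 [125 125 125 125 133 182 198 129 110 175 222 222 205 162 142 144 144 142
 142 142]
38 s80 [125 126 125 124 134 180 198 127 109 174 221 221 205 155 134 144 143 142
 141 142]
38 s83 [123 123 123 122 143 188 185 121 109 174 221 222 205 155 127 133 143 142
 141 141]
38 s84 [124 125 124 122 155 202 185 121 109 174 220 221 203 161 141 143 143 142
 140 140]
40 c7  [124 125 126 124 135 180 222 219 180 119 169 219 226 223 190 143 140 141
 141 141]
40 s45 [124 124 125 125 
[... 535 characters left out ...]
 123 154 205 221 221 220 190 124 132 194 222 224 198 158 140
 140 139]
42 s83 [122 122 122 121 166 219 221 221 218 186 121 133 194 221 219 196 151 138
 139 139]
42 s84 [124 123 124 122 169 221 221 221 218 185 120 132 193 221 218 195 145 121
 121 120]
44 c7  [124 125 124 133 180 219 222 221 219 221 218 213 218 223 223 222 206 169
 143 140]
44 s45 [124 125 124 132 178 220 222 221 219 220 218 212 217 223 223 222 204 153
 124 121]
44 s80 [123 124 124 132 177 219 221 220 218 219 216 211 217 222 222 221 207 165
 143 140]
44 s83 [123 122 122 152 202 222 221 220 218 220 217 211 216 221 221 221 207 165
 143 139]
44 s84 [123 123 123 165 217 221 220 220 217 218 216 210 215 220 221 221 203 151
 129 136]
```

Request:
arm_command(
  rows=[
    [[50, -0.02, 0, 0, 0], [50, -0.02, 0, 0, 0], [50, -0.02, 0, 0, 0], [50, 0, 0, 0, 0], [50, 0, 0, 0, 0], [50, 0, 0, 0, 0], [50, 0, 0, 0, 0], [50, 0, 0, 0, 0], [50, 0, 0, 0, 0], [50, 0, 0, 0, 0]],
  ],
)

```text
t: 29.55
eef_pos: [0.5988, -0.0128, 0.1116]
tool_rot: [-0.0, 0.303, 0.953, 0.0]
contact_force: [0.6, 0.1, -0.5]
gripper_width: 0.682
grasp_force: 86.3
```

Run:
```python
from h import *
o=get_obs();print(o["t"],o["torque"],o["contact_force"],o["eef_pos"],o["tool_rot"],np.abs(o["joint_vel"]).max())
a=cams.read_camera("side").max(2)
# silhouettes: neck rows & lid rows, edges
for r in(183,187,191,195,198,203,206,215,222):print(r,a[r,308:356].tolist())
```

```text
29.55 [-0.07486744  0.01466901 -0.01074414] [ 0.60560007  0.14326706 -0.46854639] [ 0.59883901 -0.01280955  0.11160586] [-8.84222567e-06  3.03073581e-01  9.52967158e-01  5.55555081e-06] 0.0008308522487015091
183 [137, 136, 136, 136, 137, 137, 139, 139, 137, 136, 137, 136, 112, 57, 36, 39, 44, 47, 47, 45, 41, 37, 38, 38, 38, 39, 40, 40, 61, 125, 170, 170, 170, 168, 159, 145, 138, 141, 138, 114, 84, 83, 84, 79, 81, 86, 81, 100]
187 [138, 139, 139, 138, 136, 137, 138, 138, 137, 136, 136, 127, 94, 51, 37, 37, 37, 39, 39, 39, 38, 38, 37, 37, 39, 38, 60, 129, 171, 170, 170, 169, 172, 171, 172, 159, 136, 137, 137, 136, 135, 136, 134, 114, 83, 83, 83, 80]
191 [138, 138, 136, 135, 137, 139, 138, 136, 135, 136, 135, 118, 77, 60, 37, 36, 37, 38, 37, 38, 40, 38, 37, 38, 38, 41, 104, 166, 172, 172, 168, 161, 146, 114, 87, 93, 120, 137, 138, 138, 137, 136, 137, 137, 138, 138, 136, 118]
195 [135, 135, 136, 138, 136, 134, 135, 136, 137, 136, 135, 117, 81, 62, 41, 38, 38, 39, 39, 39, 40, 40, 38, 38, 41, 60, 81, 84, 82, 80, 80, 82, 84, 86, 85, 101, 128, 136, 136, 134, 133, 132, 133, 134, 137, 140, 140
[... 497 characters left out ...]
42, 140, 138, 137, 134, 136, 178, 222, 223, 222, 202, 147, 143, 185, 204, 188, 180, 195, 196, 188, 168, 177, 205, 202, 168, 132, 178, 221, 222, 222, 205, 162, 138, 140, 141, 140, 141, 140, 139, 140, 140, 140, 141]
215 [143, 143, 145, 152, 150, 134, 125, 151, 182, 183, 169, 125, 90, 93, 97, 101, 102, 105, 104, 105, 106, 109, 113, 120, 124, 125, 125, 123, 123, 123, 124, 120, 109, 105, 106, 133, 192, 221, 191, 145, 145, 143, 141, 140, 142, 142, 140, 140]
222 [114, 112, 106, 136, 193, 216, 221, 220, 220, 220, 210, 165, 110, 113, 116, 118, 120, 122, 123, 124, 125, 126, 125, 125, 125, 125, 124, 125, 124, 122, 123, 124, 125, 125, 123, 155, 178, 126, 100, 157, 212, 220, 217, 190, 144, 143, 144, 143]
```

```bash
python3 -c "
from station import job
print(job.hand_in())"
```

```text
the job is handed in; nothing more can be done
None
```

The job is handed in at about 30 s: the canister is in the bracket with its foot under both lips, and the lid is unscrewed and held level, still and centred about 13 mm above the mouth. Lifting the lid pulled the canister back an estimated 1 mm from the end stop, and I left it there.

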